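Close and latch the sample dry cabinet

ROBOT

A 6-joint arm with a two-finger parallel gripper is mounted at the origin on the work surface. World frame = base frame: x ahead of the robot, y to its left, z up, the work surface at z = 0. Lengths are in m, angles in rad, forces in N, time in s.
With the tool pointing down it reaches from about 0.4 to 0.825 m from the base axis. Payload 7 kg.
Tool frame: the origin (TCP) lies at the centre of the arm's flange, where the gripper is bolted on; the fingertips stand 178 mm ahead of it and the grasp point (between the pads) lies 159 mm ahead of it; z points along the fingers, y is the direction in which the jaws open and shut (so a half turn about z gives the same grasp; the last joint's range is limited). The gripper opens to 88 mm and grips with 3 to 60 N. Pads are 19 mm wide; open, the fingers measure 130 mm over their backs; the gripper's body (78 mm by 193 mm) begins 47 mm behind the grasp point.
Start: joints at [-0.91, 0.359, 0.012, 0, -1.224, -0.288], TCP at [0.246, -0.629, 0.405] pointing down, gripper open.
Joint ranges: [-3.07, 3.07], [-1.43, 2.12], [-1.02, 1.25], [-3.03, 1.67], [-3.05, -0], [-3.03, 3.03]. Speed limits (rad/s): [2.39, 2.39, 3.01, 3.14, 3.14, 3.14].

INTERFACE

Orientations are given as [roll, pitch, yaw] about the fixed x, y, z axes, in that order (R = Rz(yaw) Ry(pitch) Rx(roll)).
In Python, from station import arm gives the robot as it stands.
- The arm moves only by the shell command python3 -m handwheel 'ROWS' [OPENING] [FORCE]. ROWS is JSON, a list of rows, each a list of 4 numbers: the shift along the world's x, y, z in cm, then the turn about the world's z in rad. In form: [[dx, dy, dz, yaw], ...]. A call has 1 to 20 rows; each row shifts and turns the commanded pose from where the row before left it; what a row does not reach is not made up. A row lasts 1/10 s, in which the tool goes at most 50 mm and 8.59 degrees, less where a joint would pass 70% of its speed; a pose out of reach is approached as far as the arm can. A call is refused whole if a number of a shift passes 5 or a number of a turn 0.15, either way. A call with a gripper value outside its range is refused whole. OPENING is the closure, from 0 (fully open) to 1 (shut), set as the call begins (- or left out, the last holds). The fingers move at their own pace and stop on an object; FORCE is the grip in N (left out, the last holds). Time passes only in rows, so rows that do not move let the fingers close. It gives the time, the measured TCP pose, the force and the opening at its end, in the units of the state.
- arm.get_state(): the state, without advancing time (a new reading comes with each control period).
- arm.grab_frame(name): name is "scene" or "top" or "wrist"; returns a dict with "image" (400x640x3 uint8, red, green, blue), "depth" (400x640 float32, m along the optical axis (not along the pixel's ray), 0 where there is no reading), "vfov" (degrees; the focal length in pixels is half the picture's height over the tangent of half this angle, whatever the lens; pixels are square), "cx", "cy" (the principal point, pixels), "rvec" (rotation vector, rad) and "tvec" (3), from world to camera coordinates, as OpenCV has them. Camera axes: x right, y down, z forward; pixel columns grow to the right and rows downward; lengths in m; the calibration is good to about 2 mm. A picture is of the moment at which its call begins.
- arm.job_done(): hands the job in, once; it reports no verdict.
The state is a dict: "t": time; "q": joint angles; "qd": joint speeds; "joint_efforts": joint torques, N m; "eef_pos": TCP position; "ee_rot": TCP orientation; "force": force on the tool from outside, world axes, zero at the start; "moment": the same for the moment, N m; "width": finger opening in m.
Only numpy, scipy, OpenCV 4.12 (cv2) and the standard library are available. Lean on these libraries where they do the work, as an engineer would, in place of code of your own. Each camera call takes 0.05 s, during which the arm holds its last target.

TASK

The small dry cabinet on the bench has been left ajar. Take its latch bar by the knob, lift the bar so that it passes over the brass striker, swing the door shut and press it against its soft rubber seal just hard enough, about 10 N at the knob, for the bar to drop behind the striker. Leave it latched with the bar fully down in the catch, let go gently, and neither force the seal or striker nor disturb the other things.

Things in the scene. Friction and masses are not known exactly. Their poses are not given: they have to be found in the camera images.
- cabinet: Cream dry cabinet, fixed to the bench: 250 wide (its y), 200 deep (its x), 260 high (z). Origin: centre of the footprint, on the bench. Its open front looks along its own -x, front edges at x = -95; the hinge is at its +y side, the latch side at -y.
- door_hinge (a point): Point on the door's upright hinge axis, 222 above the bench: x = -118, y = 121 in the cabinet's frame. Does not move with the door.
- door (a joint): Door angle, rad: 0 = nominally shut; grows as it swings out (clockwise seen from above). At 0 the door runs from the hinge along the cabinet's -y; at angle a that direction is turned by -a about z. Starts ajar at 0.35 to 0.7. Light friction, stays where it is left. When latched it reads between -0.043 and 0.043, depending on how the strike post is set.
- stile: The door's outer frame member, which bears on the seal: 14 x 34 x 236; moves with the door. Origin: middle of the door's free edge, 213 from the hinge, 135 above the bench. The door is a navy frame with a clear window, 14 thick, from 17 to 253 above the bench, about 0.8 kg. A twisted grip also turns the door: judge the press best by the moment about the hinge (1.2 N m needed, 1.6 right, 2.4 too much).
- latch (a joint): Angle of the latch bar on its pivot, rad: 0 = level, resting on its stop pin (its start, and also its place in the catch); grows as the free end is lifted, to at most 0.42. It falls by its own weight (170 g). Its underside clears the striker at 0.10 or more.
- bar: The steel latch bar, 163 long, 18 high, 6 thick, along the outer face of the door with 8 of air behind it. Origin: middle of its free end, which is 150 from its pivot and 26 beyond the door's free edge; its length runs along its y.
- bar_pivot (a point): Centre of the latch bar at its pivot (axis square to the door): 222 above the bench, 89 from the hinge along the door, 18 out from the door's mid-plane.
- knob (a point): The bar's spool-shaped lift knob, standing out square to the door: a black collar 24 across, 7 long, on the bar's face; a round stem 16 across, 26 long; a red end disc 24 across. Point: middle of the stem, 20 out from the bar's face, 70 from the pivot, 159 from the hinge along the door, 41 out from the door's mid-plane, 38 below the cabinet's top. Pinch it with fingers along the door.
- strike: Aluminium strike post at the latch side, with the brass striker and the door's rubber seal strip. Origin: top rear edge of the striker's nose as nominally set: x = -139, y = -110, z = 225 in the cabinet's frame, same axes. The post is on slotted screws: striker and seal together really lie up to 9 nearer (-x) or farther (+x) than this pose says. Neither seal nor striker bears more than 12 N.
- striker (a point): Middle of the striker's nose top, as nominally set (same doubt of 9 either way along the cabinet's x). The nose is 14 wide (y), 16 deep (x) and square, without a ramp: its top stands 12 above the level bar's underside, so the bar must be lifted over it. Behind it (+x) is an open slot into which the bar drops, its front face against the nose. Let the bar down lightly.
- seal (a point): Middle of the seal's face, nominally set (same doubt), 203 from the hinge. It pushes the door's back like a slow rubber spring of 3500 N/m. It must be squeezed about 1.7 mm (6 N here, 7.5 N at the knob) for the bar to fall behind the striker, and throws the door out if let go before the bar is down. 9 to 12 N at the knob is right; 12 N on the seal (15 N at the knob) is too much.
- tube_rack: Orange rack with small tubes, 85 x 125 x 26, loose on the bench. Leave alone.
- tip_box: Blue box of pipette tips with a clear lid, 80 x 120 x 70, loose. Leave alone.
- beaker: Clear beaker, 68 across, 85 high, loose. Leave alone.
- reagent: Amber bottle with a blue cap, 52 across, 100 high, loose. Leave alone.
- pipette: Grey and white pipette lying on the bench, about 240 long, 24 thick. Leave alone.
- drying_jar: Glass jar with a white lid, 52 across, 85 high, inside the cabinet. Leave alone.
- cryo_box: White box with a green lid, 102 x 102 x 50, inside the cabinet. Leave alone.

How it is judged:
By the outcome, as a careful person would: the job done as asked, in the order asked, and still so for the second after the job is handed in, with the robot touching nothing.
It also fails if it takes over 61 s, if anything falls off the work surface, if the arm or the gripper's body presses on something with over 40 N, if the wrist force passes 120 N, or if a joint passes its speed limit or range.

## Working session

There is one attempt and no reset: what is moved stays moved. The work goes in short steps, Python scripts to look and compute and a shell command to move; the robot and the scene stay as the last step left them, time stands still between calls to the robot, and variables do not carry over. Pictures are saved under pics/ and viewed, and the job is handed in when it is done.

```bash
ls; mkdir -p pics; cat > h.py <<'E'
import numpy as np,cv2,pickle
from station import arm
def grab(n,tag):
    f=arm.grab_frame(n); pickle.dump(f,open(f'pics/{tag}.pkl','wb'))
    cv2.imwrite(f'pics/{tag}.png',f['image'][:,:,::-1]); return f
def load(tag): return pickle.load(open(f'pics/{tag}.pkl','rb'))
def K(f):
    F=200/np.tan(np.radians(f['vfov'])/2); return np.array([[F,0,f['cx']],[0,F,f['cy']],[0,0,1]])
def cloud(f):
    k=K(f);v,u=np.mgrid[0:400,0:640];d=f['depth']
    c=np.stack([(u-k[0,2])*d/k[0,0],(v-k[1,2])*d/k[0,0],d],-1)
    R=cv2.Rodrigues(np.array(f['rvec'],float))[0]
    return (c-np.array(f['tvec']).ravel())@R
def proj(f,P):
    return cv2.projectPoints(np.array(P,float).reshape(-1,3),np.array(f['rvec'],float),np.array(f['tvec'],float),K(f),None)[0].reshape(-1,2)
E
python3 - <<'E'
from h import *
for n in ['scene','top','wrist']:
    f=grab(n,n+'0'); print(n,f['vfov'],f['cx'],f['cy'],f['rvec'],f['tvec'])
    C=cv2.Rodrigues(np.array(f['rvec'],float))[0]; print(-C.T@np.array(f['tvec']).ravel())
print(arm.get_state())
E
```

```text
pics
scene 45.84119485325639 315.60174264521726 199.42150915811962 [ 1.58402818  2.13818465 -0.74238982] [ 0.1910484  -0.31016424  1.60744422]
[1.22906403 0.19165769 1.08131735]
top 46.80777079144427 323.65488676549495 203.0933528470758 [ 2.18547397 -2.1499624   0.12472114] [-0.00897463  0.59253293  1.18498388]
[0.45969183 0.00645391 1.24257973]
wrist 64.6961881089035 319.70709501671104 200.10027031920734 [-1.68302343 -2.46799969 -0.30801027] [ 0.67541362 -0.03052333  0.38884464]
[ 0.18563918 -0.6530923   0.38382799]
{'t': 0.15, 'q': array([-9.09926906e-01,  3.59220086e-01,  1.12830122e-02, -2.42117445e-04,
       -1.22413205e+00, -2.88088393e-01]), 'qd': array([-0.00285546, -0.00276894,  0.00356681,  0.00119667,  0.00063601,
       -0.00073856]), 'joint_efforts': array([ 1.72473926e-05, -5.83277035e+01,  2.93292958e+01,  7.00106397e+00,
        8.85201705e-03, -8.92607613e-05]), 'eef_pos': array([ 0.24577244, -0.62851014,  0.40394746]), 'ee_rot': array([ 3.14030763e+00, -1.43400008e-04, -2.76889394e+00]), 'force': array([ 0.48190881,  0.53945275, -0.50741686]), 'moment': array([-0.02932526,  0.04586843,  0.03078993]), 'width': 0.08753968305694304}
```

```bash
python3 -c "
import cv2,numpy as np
"; ls pics
```

```text
scene0.pkl
scene0.png
top0.pkl
top0.png
wrist0.pkl
wrist0.png
```

View pics/scene0.png

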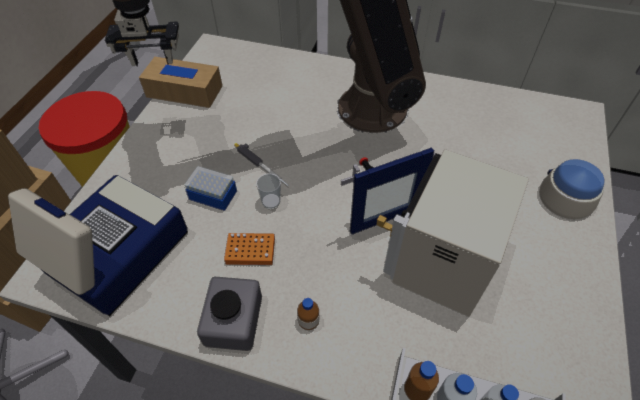

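View pics/top0.png

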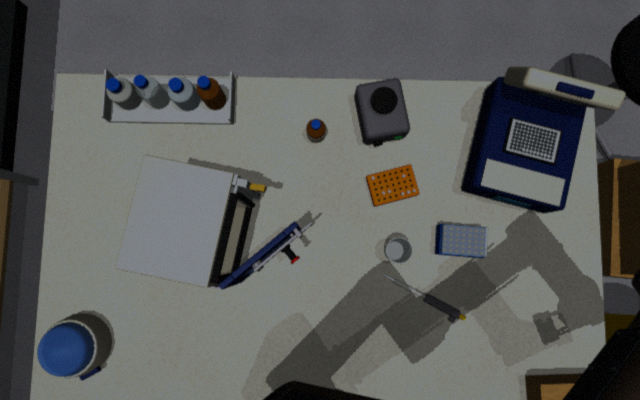

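View pics/wrist0.png

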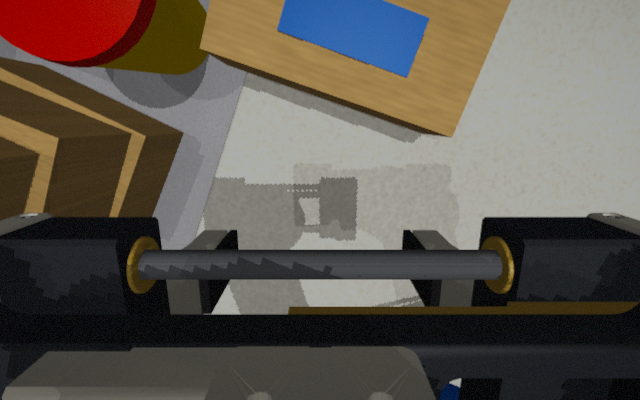

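The scene view has the cabinet at about (460,230), with the door ajar to its left and the knob at (366,162). In the top view the cabinet is at (180,220), the red knob end at (293,257) and the brass striker at (257,187). The wrist camera doesn't see the cabinet. Next I'll measure the cabinet, the door and the striker.

```bash
python3 - <<'E'
from h import *
T=load('top0');S=load('scene0')
for n,f in (('top',T),('scene',S)):
    P=cloud(f); im=f['image'].astype(int); z=P[...,2]
    valid=f['depth']>0
    m=valid&(abs(z-.26)<.008)&(P[...,1]>.1)&(P[...,1]<.75)&(im.min(-1)>90)
    nl,lab,st,_=cv2.connectedComponentsWithStats(m.astype(np.uint8)); i=1+np.argmax(st[1:,4])
    mm=lab==i; print(n,'ztop',np.median(z[mm]))
    # contour px -> rays onto z=.26
    c=max(cv2.findContours(mm.astype(np.uint8),0,1)[0],key=cv2.contourArea)[:,0]
    k=K(f);R=cv2.Rodrigues(np.array(f['rvec'],float))[0];C=-R.T@np.array(f['tvec']).ravel()
    d=np.c_[(c[:,0]-k[0,2])/k[0,0],(c[:,1]-k[1,2])/k[0,0],np.ones(len(c))]@R
    p=C+d*((.26-C[2])/d[:,2])[:,None]
    r=cv2.minAreaRect((p[:,:2]*1000).astype(np.float32)); print(r); print(cv2.boxPoints(r))
    hsv=cv2.cvtColor(f['image'],cv2.COLOR_RGB2HSV)
    reg=valid&(z>.15)&(z<.26)&(P[...,1]>0.0)&(P[...,1]<.4)&(P[...,0]<.7)
    for nm,ms in (('brass',reg&(hsv[...,0]>10)&(hsv[...,0]<30)&(hsv[...,1]>110)&(hsv[...,2]>60)),('red',reg&((hsv[...,0]<6)|(hsv[...,0]>174))&(hsv[...,1]>150)&(hsv[...,2]>60)),('navy',reg&(hsv[...,0]>105)&(hsv[...,0]<130)&(hsv[...,1]>120))):
        q=P[ms]; v,u=np.where(ms)
        if len(q): print(nm,len(q),'px',u.min(),u.max(),v.min(),v.max(),'min',q.min(0).round(3),'max',q.max(0).round(3),'med',np.median(q,0).round(3))
    a=f['image'][(100 if n=='top' else 120):(320 if n=='top' else 300),(100 if n=='top' else 310):(340 if n=='top' else 550)]
    cv2.imwrite(f'pics/z_{n}.png',cv2.resize(a[:,:,::-1],None,fx=3.2,fy=3.2 if 0 else 3.2 if n!='top' else 2.7))
E
```

```text
top ztop 0.26004681122018886
((526.1560668945312, 318.12274169921875), (199.32652282714844, 249.16136169433594), 79.21063232421875)
[[385.12085 243.54271]
 [629.87756 196.89995]
 [667.1913  392.70276]
 [422.43457 439.34552]]
brass 99 px 249 265 184 191 min [0.596 0.133 0.204] max [0.614 0.171 0.229] med [0.605 0.15  0.213]
red 22 px 291 298 257 262 min [0.441 0.056 0.224] max [0.452 0.07  0.238] med [0.448 0.064 0.232]
navy 763 px 211 299 196 398 min [0.155 0.056 0.156] max [0.582 0.237 0.258] med [0.449 0.142 0.252]
scene ztop 0.2604469158422815
((530.0159912109375, 314.392822265625), (205.45497131347656, 253.46060180664062), 79.4450454711914)
[[386.61252 236.61778]
 [635.78455 190.18925]
 [673.41943 392.16785]
 [424.24744 438.59637]]
brass 127 px 377 391 215 230 min [0.597 0.133 0.205] max [0.619 0.168 0.229] med [0.61  0.148 0.213]
red 22 px 360 367 158 163 min [0.442 0.055 0.221] max [0.456 0.071 0.235] med [0.45  0.061 0.231]
navy 1610 px 353 432 96 211 min [0.149 0.059 0.15 ] max [0.584 0.22  0.257] med [0.468 0.134 0.228]
```

```bash
cat >> h.py <<'E'
YAW=np.radians(79.25); C0=np.array([.5265,.318])
Rc=np.array([[np.cos(YAW),-np.sin(YAW)],[np.sin(YAW),np.cos(YAW)]])
def cab(P): P=np.array(P); return np.concatenate([(P[...,:2]-C0)@Rc,P[...,2:]],-1)
def wor(P): P=np.array(P); return np.concatenate([P[...,:2]@Rc.T+C0,P[...,2:]],-1)
def knob(a,b=0):
    s=.089+.07*np.cos(b)-0*b; x=-.118-s*np.sin(a)-.041*np.cos(a); y=.121-s*np.cos(a)+.041*np.sin(a)
    return wor(np.array([x,y,.222+.07*np.sin(b)]))
E
python3 - <<'E'
from h import *
for n in('top','scene'):
    f=load(n+'0');P=cloud(f);Q=cab(P);hsv=cv2.cvtColor(f['image'],cv2.COLOR_RGB2HSV)
    hinge=wor([-.118,.121,.222]);print('hinge',hinge)
    m=(f['depth']>0)&(abs(Q[...,2]-.253)<.006)&(Q[...,0]<-.1)&(Q[...,0]>-.33)&(abs(Q[...,1])<.16)
    m&=(hsv[...,0]>100)&(hsv[...,0]<135)
    q=Q[m][:,:2]; l=cv2.fitLine(q.astype(np.float32),cv2.DIST_HUBER,0,.01,.01).ravel(); d=l[:2]*(-np.sign(l[1])); a=np.arctan2(-d[0],-d[1])
    n_=np.array([-np.cos(a),np.sin(a)])
    print(n,m.sum(),'angle',a,'offset of hinge from line',(l[2:]-[-.118,.121])@n_,'extent',np.sort((q-[-.118,.121])@d)[[0,5,-5,-1]])
    print('knob',knob(a))
    for P3 in (knob(a),): print('px',proj(f,P3))
    # brass top
    mb=(hsv[...,0]>10)&(hsv[...,0]<30)&(hsv[...,1]>110)&(f['depth']>0)&(abs(Q[...,1]+.11)<.03)&(Q[...,0]<-.1)&(Q[...,0]>-.2)&(Q[...,2]>.18)
    b=Q[mb]; t=b[b[:,2]>.221]; print('brass top',len(t),t.min(0),t.max(0),'all',b.min(0),b.max(0), np.median(t[:,2]))
    red=(hsv[...,1]>150)&((hsv[...,0]<6)|(hsv[...,0]>174))&(f['depth']>0)&(Q[...,2]>.2)&(Q[...,2]<.25)&(Q[...,0]<-.1)&(abs(Q[...,1])<.2)
    r=Q[red];print('red',r.mean(0),'ends pred', (lambda s,o:(-.118-s*np.sin(a)-o*np.cos(a),.121-s*np.cos(a)+o*np.sin(a)))(.159,.057))
E
```

```text
hinge [0.38561367 0.22464026 0.222     ]
top 816 angle 0.64839745 offset of hinge from line 0.004200571277778232 extent [-0.00060202  0.00565793  0.21336437  0.21498649]
knob [0.46178938 0.07917803 0.222     ]
px [[287.52991483 252.30621418]]
brass top 46 [-0.16574036 -0.11553873  0.2211505 ] [-0.15018842 -0.10135299  0.22872853] all [-0.16622585 -0.11599359  0.18656972] [-0.12182654 -0.08273577  0.22872853] 0.22486021993783406
red [-0.25362098  0.03434258  0.23188724] ends pred (np.float32(-0.25945365), np.float32(0.028691497))
hinge [0.38561367 0.22464026 0.222     ]
scene 690 angle 0.72839415 offset of hinge from line -0.008698136065256884 extent [0.00793106 0.00899806 0.2164176  0.21769303]
knob [0.44992167 0.07355592 0.222     ]
px [[367.27417691 162.89966929]]
brass top 48 [-0.16577907 -0.11842629  0.22114429] [-0.14995272 -0.10331029  0.22910639] all [-0.16577907 -0.11892189  0.20511067] [-0.12967807 -0.10331029  0.22910639] 0.22503797649630986
red [-0.26543324  0.02742199  0.22960996] ends pred (np.float32(-0.26637778), np.float32(0.040290467))
```

View pics/z_top.png

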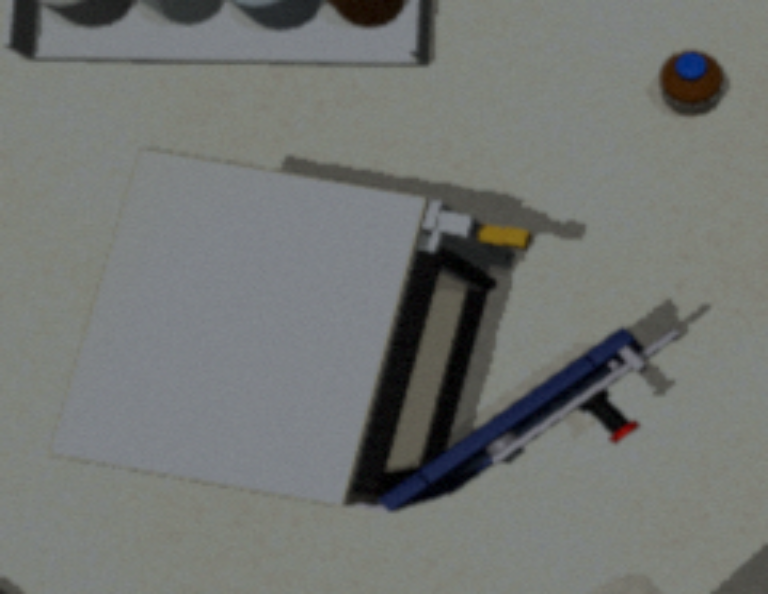

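View pics/z_scene.png

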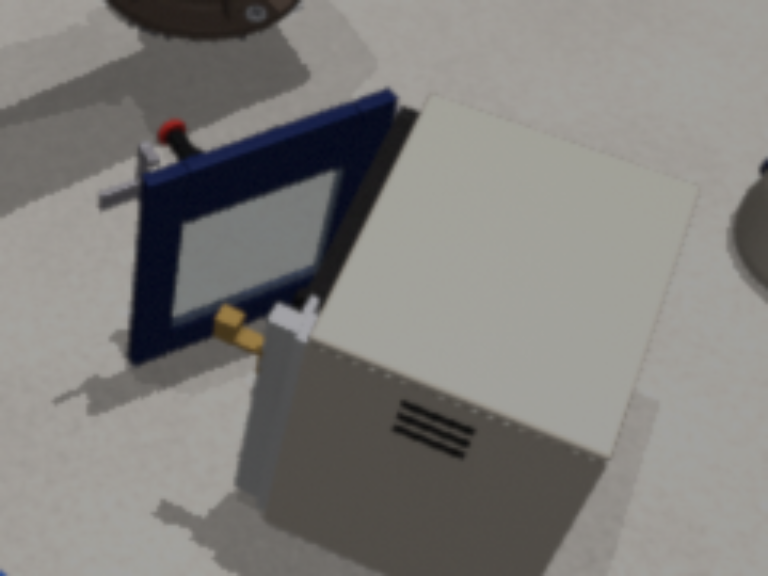

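The top view shows the striker set near its −9 mm limit: the rear edge is at cabinet x ≈ −149, so I expect a latched angle of about +0.04. The door is at about 0.65. I'll hover over the knob and measure it with the wrist camera.

```bash
python3 -m handwheel '[[0,0,3.4,0],[0,0,3.4,0],[1.4,4.7,0,0.023],[1.4,4.7,0,0.023],[1.4,4.7,0,0.023],[1.4,4.7,0,0.023],[1.4,4.7,0,0.023],[1.4,4.7,0,0.023],[1.4,4.7,0,0.023],[1.4,4.7,0,0.023],[1.4,4.7,0,0.023],[1.4,4.7,0,0.023],[1.4,4.7,0,0.023],[1.4,4.7,0,0.023],[1.4,4.7,0,0.023],[1.4,4.7,0,0.023],[1.4,4.7,0,0.023],[0,0,0,0],[0,0,0,0]]' 0.45 20
python3 - <<'E'
from h import *
f=grab('wrist','wrist1'); grab('top','top1'); s=arm.get_state(); print(s['t'],s['eef_pos'],s['ee_rot'],s['q'],s['force'],s['moment'],s['width'])
E
```

```text
t: 2.05
eef_pos: [0.4558, 0.0775, 0.4721]
ee_rot: [3.141, -0.001, -2.422]
force: [-0.0, 0.1, -1.0]
width: 0.048
2.15 [0.45553344 0.07586674 0.47250679] [ 3.14147279e+00 -5.08210357e-04 -2.42407240e+00] [ 5.93302742e-01 -4.24750328e-02 -3.20860371e-01 -5.82029142e-05
 -1.29293013e+00 -1.44656286e+00] [ 0.06423851 -0.25346727 -1.31284769] [-0.03855544 -0.01436022 -0.01021556] 0.04810114224804008
```

View pics/wrist1.png

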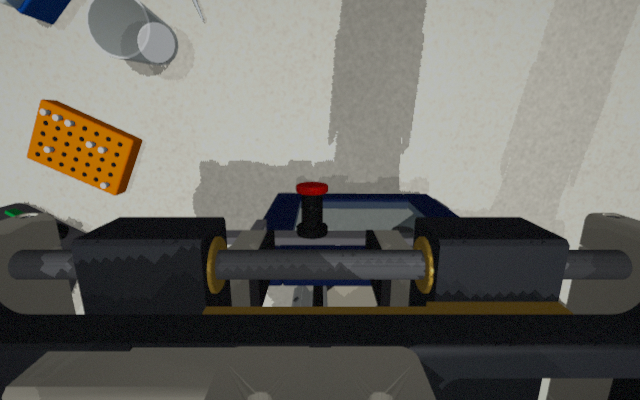

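The wrist view shows the knob square to the jaws: red disc at (312,188), stem at x=312, collar at (312,231). It is a little left of the finger centre at about x=320. I'll measure it in the tool frame.

```bash
python3 - <<'E'
from h import *
f=load('wrist1');P=cloud(f);s=arm.get_state()
p=s['eef_pos'];psi=s['ee_rot'][2]
ux=np.array([np.cos(psi),np.sin(psi)]);uy=np.array([np.sin(psi),-np.cos(psi)])
def tool(q): d=q[...,:2]-p[:2]; return np.stack([d@ux,d@uy,q[...,2]],-1)
Q=tool(P)
for v in range(180,240,3):
    print(v,[tuple((Q[v,u]*1000).round(0)) for u in (306,312,318)],f['image'][v,312])
# along rows: width of stem
for v in(200,210,220):
    r=[(u,tuple((Q[v,u]*1000).round(0))) for u in range(294,332,2) if 180<Q[v,u,2]*1000<260]
    print(v,r)
# stem edges by silhouette onto z=.222 plane
k=K(f);R=cv2.Rodrigues(np.array(f['rvec'],float))[0];C=-R.T@np.array(f['tvec']).ravel()
g=f['image'].sum(-1)
for v in(200,205,210,215):
    row=g[v].astype(int); us=[u for u in range(290,335) if row[u]<120]
    print(v,us[0],us[-1])
    for u in (us[0]-.5,us[-1]+.5):
        d=np.array([(u-k[0,2])/k[0,0],(v-k[1,2])/k[0,0],1])@R; q=C+d*(.222-C[2])/d[2]; print((tool(q)*1000).round(1))
print('cam',C, 'fingers', [tuple((Q[240,u]*1000).round(0)) for u in (250,262,370,395)])
E
```

```text
180 [(np.float64(-19.0), np.float64(-20.0), np.float64(-0.0)), (np.float64(-20.0), np.float64(-11.0), np.float64(-2.0)), (np.float64(-19.0), np.float64(-3.0), np.float64(-0.0))] [136 135 126]
183 [(np.float64(18.0), np.float64(-11.0), np.float64(218.0)), (np.float64(19.0), np.float64(-6.0), np.float64(218.0)), (np.float64(18.0), np.float64(-2.0), np.float64(217.0))] [80  1  0]
186 [(np.float64(18.0), np.float64(-10.0), np.float64(228.0)), (np.float64(18.0), np.float64(-6.0), np.float64(229.0)), (np.float64(18.0), np.float64(-1.0), np.float64(229.0))] [86  8  9]
189 [(np.float64(17.0), np.float64(-10.0), np.float64(233.0)), (np.float64(17.0), np.float64(-6.0), np.float64(235.0)), (np.float64(17.0), np.float64(-1.0), np.float64(233.0))] [146  18  10]
192 [(np.float64(15.0), np.float64(-10.0), np.float64(233.0)), (np.float64(15.0), np.float64(-6.0), np.float64(234.0)), (np.float64(15.0), np.float64(-1.0), np.float64(233.0))] [120   0   2]
195 [(np.float64(12.0), np.float64(-10.0), np.float64(228.0)), (np.float64(13.0), np.float64(-6.0), np.float64(233.0)), (np.float64(12.0), np.float64(
[... 4435 characters left out ...]
4.0), np.float64(230.0))), (316, (np.float64(-7.0), np.float64(-3.0), np.float64(230.0))), (318, (np.float64(-7.0), np.float64(-1.0), np.float64(228.0))), (320, (np.float64(-8.0), np.float64(0.0), np.float64(226.0)))]
200 290 334
[  6.3 -22.9 222. ]
[  6.4  10.9 222. ]
205 290 322
[  2.4 -23.  222. ]
[  2.5   1.9 222. ]
210 290 321
[ -1.6 -23.1 222. ]
[ -1.5   1.2 222. ]
215 290 321
[ -5.5 -23.1 222. ]
[ -5.4   1.2 222. ]
cam [0.40748539 0.03340395 0.45218791] fingers [(np.float64(10.0), np.float64(-33.0), np.float64(313.0)), (np.float64(8.0), np.float64(-28.0), np.float64(309.0)), (np.float64(9.0), np.float64(24.0), np.float64(310.0)), (np.float64(9.0), np.float64(36.0), np.float64(311.0))]
```

The stem centre is 6 mm off along the jaws and centred across them. I'll shift over it and descend in stages.

```bash
python3 -m handwheel '[[0.4,-0.45,0,0],[0,0,-1.5,0],[0,0,-1.5,0],[0,0,0,0],[0,0,0,0]]'
python3 - <<'E'
from h import *
f=grab('wrist','wrist2'); s=arm.get_state(); print(s['t'],s['eef_pos'],s['ee_rot'],s['force'],s['moment'],s['width'])
E
```

```text
t: 2.65
eef_pos: [0.4599, 0.0709, 0.4432]
ee_rot: [-3.141, 0.0, -2.425]
force: [-0.3, -0.1, 0.1]
width: 0.0482
2.7 [0.46006748 0.07116272 0.44354285] [-3.14106033e+00  9.22393210e-04 -2.42484725e+00] [ 0.01229959  0.48792366 -0.18659963] [ 0.01139594 -0.05242468  0.01167188] 0.048119657797757634
```

View pics/wrist2.png

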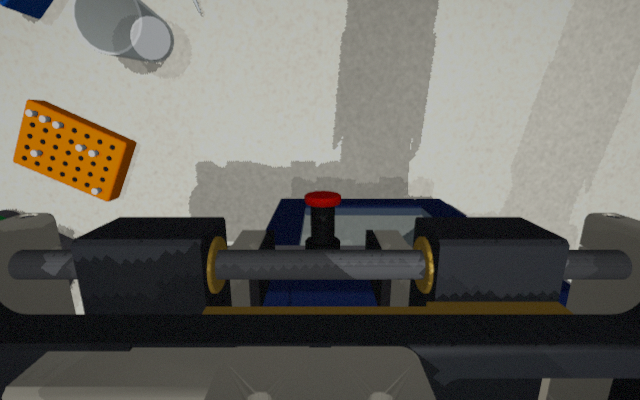

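The knob is now centred between the fingers (stem at (322,220)). I'll descend to grasp height and close gently.

```bash
python3 -m handwheel '[[0,0,-1.5,0],[0,0,-1.5,0],[0,0,-1.5,0],[0,0,-1.0,0],[0,0,-0.7,0],[0,0,0,0],[0,0,0,0]]'
python3 - <<'E'
from h import *
f=grab('wrist','wrist3');grab('scene','scene3');s=arm.get_state(); print(s['t'],s['eef_pos'],s['ee_rot'],s['force'],s['moment'],s['width'])
E
```

```text
t: 3.4
eef_pos: [0.4601, 0.0719, 0.3812]
ee_rot: [-3.141, 0.001, -2.424]
force: [0.8, -0.8, -0.1]
width: 0.048
3.5 [0.4600665 0.0719644 0.381342 ] [-3.14123036e+00  1.04195530e-03 -2.42371413e+00] [-0.23920661 -0.36037792  0.98809786] [0.0257385  0.02218791 0.05760566] 0.04814859659364489
```

View pics/wrist3.png

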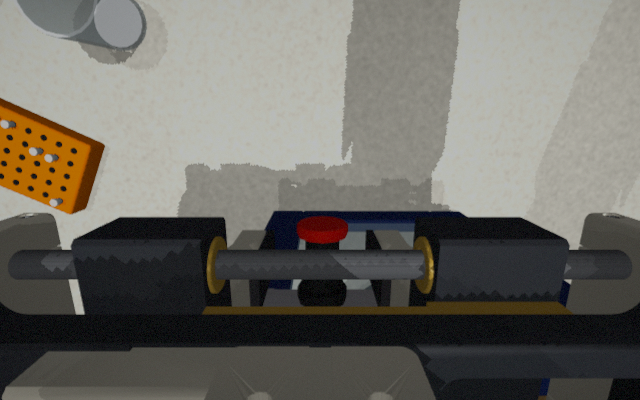

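View pics/scene3.png

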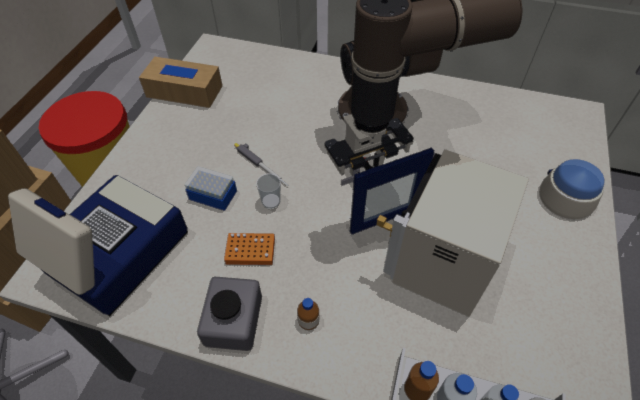

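The knob sits between the pads, clear of the collar and the disc. Closing.

```bash
cat > st.py <<'E'
from h import *
H=np.array([.3858,.2190])
import sys
s=arm.get_state(); p=s['eef_pos'];psi=s['ee_rot'][2]
a=(-90+np.degrees(YAW)-np.degrees(psi)-90)*np.pi/180; a=(a+np.pi/2)%np.pi-np.pi/2
F=s['force'];M=s['moment'];r=p[:2]-H
n=np.array([np.cos(psi),np.sin(psi)]);e=np.array([-np.sin(psi),np.cos(psi)])
print('t',s['t'].__round__(2),'pos',p.round(4),'rpy',s['ee_rot'].round(4),'F',F.round(2),'M',M.round(2),'w',round(s['width'],4))
print('radius',np.linalg.norm(r).round(4),'a_yaw',round(a,3),'Fout',round(F[:2]@n,2),'Falong(e away from hinge)',round(F[:2]@e,2),'hinge moment from F',round(r[0]*F[1]-r[1]*F[0],3),'+Mz',round(r[0]*F[1]-r[1]*F[0]+M[2],3))
E
python3 -m handwheel '[[0,0,0,0],[0,0,0,0],[0,0,0,0],[0,0,0,0],[0,0,0,0],[0,0,0,0]]' 1 25; python3 st.py
```

```text
t: 4.1
eef_pos: [0.4597, 0.0723, 0.3806]
ee_rot: [3.141, 0.001, -2.424]
force: [-3.4, 4.1, 1.5]
width: 0.0152
t 4.1 pos [0.4597 0.0723 0.3806] rpy [ 3.1406e+00  8.0000e-04 -2.4239e+00] F [-3.35  4.11  1.48] M [ 1.66  0.83 -0.02] w 0.0152
radius 0.1643 a_yaw 0.665 Fout -0.18 Falong(e away from hinge) -5.3 hinge moment from F -0.188 +Mz -0.206
```

```bash
python3 -m handwheel '[[-0.07,0.08,0,0],[0,0,0,0],[0,0,0,0]]'; python3 st.py; python3 -m handwheel '[[0,0,0.3,0],[-0.02,0.02,0.3,0],[-0.02,0.03,0.3,0],[-0.03,0.03,0.3,0],[-0.03,0.03,0.3,0],[0,0,0,0],[0,0,0,0]]'; python3 st.py
```

```text
t: 4.4
eef_pos: [0.4592, 0.0725, 0.3807]
ee_rot: [-3.141, -0.0, -2.424]
force: [-0.0, -1.4, 0.2]
width: 0.0154
t 4.4 pos [0.4592 0.0725 0.3807] rpy [-3.1412e+00 -2.0000e-04 -2.4238e+00] F [-0.05 -1.36  0.2 ] M [-0.41 -0.4  -0.04] w 0.0154
radius 0.1639 a_yaw 0.665 Fout 0.93 Falong(e away from hinge) 1.0 hinge moment from F -0.107 +Mz -0.143
t: 5.1
eef_pos: [0.4582, 0.0736, 0.396]
ee_rot: [-3.141, 0.0, -2.424]
force: [2.9, -5.3, -2.6]
width: 0.0152
t 5.1 pos [0.4582 0.0736 0.396 ] rpy [-3.1410e+00  1.0000e-04 -2.4237e+00] F [ 2.87 -5.28 -2.64] M [-1.9  -0.95 -0.03] w 0.0152
radius 0.1624 a_yaw 0.665 Fout 1.31 Falong(e away from hinge) 5.87 hinge moment from F 0.036 +Mz 0.009
```

```bash
cat > way.py <<'E'
from h import *
import sys
H=np.array([float(sys.argv[1]),float(sys.argv[2])]);A=[float(x) for x in sys.argv[3].split(',')]
def kp(a):
    th=YAW-np.pi/2-a; e=np.array([np.cos(th),np.sin(th)]); n=np.array([np.sin(th),-np.cos(th)]); return H+.1573*e+.041*n
print('start',kp(A[0]))
for i in range(1,len(A)): print(A[i],((kp(A[i])-kp(A[i-1]))*100).round(3),round(A[i-1]-A[i],4))
E
python3 way.py .3858 .2190 .665,.615,.565,.515,.465,.415,.365,.315,.265,.215,.165,.115
```

```text
start [0.45843166 0.07357328]
0.615 [0.718 0.381] 0.05
0.565 [0.698 0.417] 0.05
0.515 [0.676 0.451] 0.05
0.465 [0.653 0.484] 0.05
0.415 [0.628 0.516] 0.05
0.365 [0.601 0.547] 0.05
0.315 [0.573 0.576] 0.05
0.265 [0.544 0.604] 0.05
0.215 [0.513 0.631] 0.05
0.165 [0.48  0.655] 0.05
0.115 [0.447 0.679] 0.05
```

```bash
python3 -m handwheel '[[0.76,0.33,0,0.05],[0.70,0.42,0,0.05],[0.68,0.45,0,0.05],[0.65,0.48,0,0.05],[0,0,0,0],[0,0,0,0]]'; python3 st.py
```

```text
t: 5.7
eef_pos: [0.4859, 0.0907, 0.3955]
ee_rot: [3.141, 0.0, -2.225]
force: [0.6, -1.4, -2.6]
width: 0.0154
t 5.7 pos [0.4859 0.0907 0.3955] rpy [ 3.1412e+00  1.0000e-04 -2.2251e+00] F [ 0.62 -1.41 -2.59] M [-0.3  -0.45  0.01] w 0.0154
radius 0.1627 a_yaw 0.467 Fout 0.74 Falong(e away from hinge) 1.35 hinge moment from F -0.062 +Mz -0.048
```

The door follows with only small forces, so the hinge estimate is good. Continuing.

```bash
python3 -m handwheel '[[0.63,0.52,0,0.05],[0.60,0.55,0,0.05],[0.57,0.58,0,0.05],[0.54,0.60,0,0.05],[0.51,0.63,0,0.05],[0,0,0,0],[0,0,0,0]]'; python3 st.py; python3 - <<'E'
from h import *
grab('top','top4');f=grab('scene','scene4')
cv2.imwrite('pics/z_scene4.png',cv2.resize(f['image'][130:290,310:530,::-1],None,fx=3.5,fy=3.5))
E
```

```text
t: 6.4
eef_pos: [0.5143, 0.1193, 0.3956]
ee_rot: [3.141, 0.0, -1.976]
force: [1.6, -1.0, -3.4]
width: 0.015
t 6.4 pos [0.5143 0.1193 0.3956] rpy [ 3.1415e+00  1.0000e-04 -1.9758e+00] F [ 1.58 -1.03 -3.38] M [-0.2  -0.53 -0.04] w 0.015
radius 0.1626 a_yaw 0.217 Fout 0.33 Falong(e away from hinge) 1.86 hinge moment from F 0.025 +Mz -0.017
```

View pics/z_scene4.png

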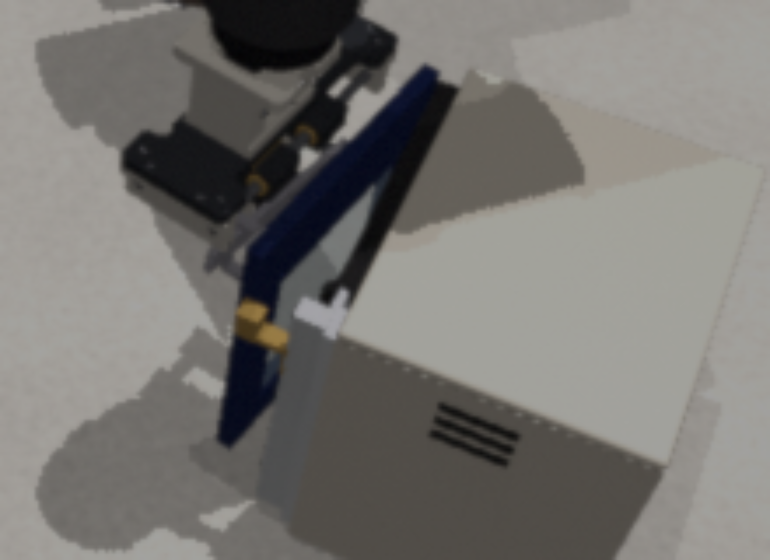

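View pics/top4.png

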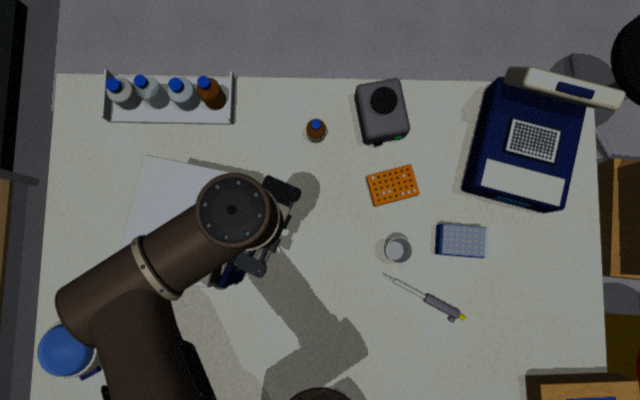

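The door is at about 0.22 with the bar still raised and not yet at the striker (zoom: bar end (215,260), striker (250,320)). Continuing, slower now.

```bash
python3 way.py .3858 .2190 .217,.19,.165,.14,.12,.10,.09,.08,.07,.06,.05,.04,.03,.02; python3 -m handwheel '[[0.27,0.34,0,0.027],[0.245,0.32,0,0.025],[0.235,0.33,0,0.025],[0.18,0.27,0,0.02],[0.175,0.275,0,0.02],[0,0,0,0],[0,0,0,0]]'; python3 st.py
```

```text
start [0.51425761 0.11938609]
0.19 [0.264 0.35 ] 0.027
0.165 [0.236 0.331] 0.025
0.14 [0.228 0.337] 0.025
0.12 [0.176 0.273] 0.02
0.1 [0.171 0.277] 0.02
0.09 [0.083 0.14 ] 0.01
0.08 [0.082 0.14 ] 0.01
0.07 [0.08  0.141] 0.01
0.06 [0.079 0.142] 0.01
0.05 [0.078 0.143] 0.01
0.04 [0.076 0.144] 0.01
0.03 [0.075 0.144] 0.01
0.02 [0.073 0.145] 0.01
t: 7.2
eef_pos: [0.5254, 0.135, 0.3953]
ee_rot: [3.141, -0.0, -1.857]
force: [-4.0, 2.7, -3.8]
width: 0.0149
t 7.2 pos [0.5254 0.135  0.3953] rpy [ 3.1407e+00 -2.0000e-04 -1.8568e+00] F [-3.98  2.75 -3.77] M [ 1.06  1.33 -0.06] w 0.0149
radius 0.1629 a_yaw 0.098 Fout -1.51 Falong(e away from hinge) -4.59 hinge moment from F 0.049 +Mz -0.009
```

```bash
python3 -m handwheel '[[-0.06,0.02,0,0],[0.08,0.14,0,0.01],[0.08,0.14,0,0.01],[0,0,0,0],[0,0,0,0]]'; python3 st.py;  python3 - <<'E'
from h import *
f=grab('scene','scene5')
cv2.imwrite('pics/z_scene5.png',cv2.resize(f['image'][130:290,310:530,::-1],None,fx=3.5,fy=3.5,interpolation=2))
E
```

```text
t: 7.7
eef_pos: [0.5267, 0.1378, 0.3957]
ee_rot: [-3.141, 0.0, -1.837]
force: [-1.9, 1.3, -4.6]
width: 0.0149
t 7.7 pos [0.5267 0.1378 0.3957] rpy [-3.1414e+00  1.0000e-04 -1.8368e+00] F [-1.86  1.31 -4.6 ] M [0.56 0.49 0.02] w 0.0149
radius 0.1626 a_yaw 0.078 Fout -0.77 Falong(e away from hinge) -2.14 hinge moment from F 0.033 +Mz 0.05
```

View pics/z_scene5.png

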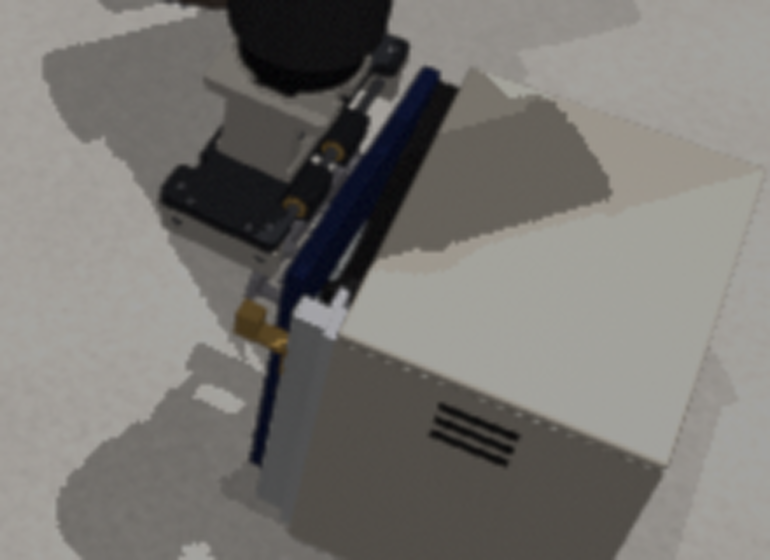

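The bar end is passing over the striker and nothing is in contact. I'll creep on and watch the hinge moment.

```bash
python3 -m handwheel '[[0.06,0.145,0,0.01],[0.08,0.142,0,0.01],[0,0,0,0],[0,0,0,0]]'; python3 st.py; python3 -m handwheel '[[0.04,0.07,0,0.005],[0,0,0,0],[0,0,0,0]]'; python3 st.py;python3 -m handwheel '[[0.04,0.07,0,0.005],[0,0,0,0],[0,0,0,0]]'; python3 st.py
```

```text
t: 8.15
eef_pos: [0.5282, 0.1407, 0.3958]
ee_rot: [-3.141, 0.0, -1.817]
force: [-0.3, 0.8, -3.6]
width: 0.015
t 8.15 pos [0.5282 0.1407 0.3958] rpy [-3.1411e+00  2.0000e-04 -1.8167e+00] F [-0.29  0.78 -3.58] M [ 0.23 -0.15 -0.06] w 0.015
radius 0.1625 a_yaw 0.058 Fout -0.69 Falong(e away from hinge) -0.47 hinge moment from F 0.089 +Mz 0.033
t: 8.45
eef_pos: [0.5285, 0.1413, 0.3958]
ee_rot: [-3.141, 0.0, -1.812]
force: [0.8, 0.5, -3.4]
width: 0.0151
t 8.45 pos [0.5285 0.1413 0.3958] rpy [-3.1411e+00  2.0000e-04 -1.8118e+00] F [ 0.78  0.51 -3.37] M [-0.   -0.39  0.  ] w 0.0151
radius 0.1625 a_yaw 0.053 Fout -0.68 Falong(e away from hinge) 0.64 hinge moment from F 0.134 +Mz 0.139
t: 8.75
eef_pos: [0.5289, 0.142, 0.3958]
ee_rot: [-3.141, 0.0, -1.807]
force: [2.2, -0.3, -3.8]
width: 0.0153
t 8.75 pos [0.5289 0.142  0.3958] rpy [-3.1412e+00  1.0000e-04 -1.8068e+00] F [ 2.25 -0.25 -3.77] M [-0.17 -0.61  0.03] w 0.0153
radius 0.1625 a_yaw 0.048 Fout -0.28 Falong(e away from hinge) 2.24 hinge moment from F 0.137 +Mz 0.162
```

```bash
python3 -m handwheel '[[0.05,0.065,0,0.005],[0,0,0,0],[0,0,0,0]]'; python3 st.py; python3 -m handwheel '[[0.04,0.07,0,0.005],[0,0,0,0],[0,0,0,0]]'; python3 st.py
```

```text
t: 9.05
eef_pos: [0.5293, 0.1427, 0.3957]
ee_rot: [-3.141, 0.0, -1.802]
force: [1.0, -0.7, -3.0]
width: 0.0149
t 9.05 pos [0.5293 0.1427 0.3957] rpy [-3.1414e+00  1.0000e-04 -1.8017e+00] F [ 1.01 -0.74 -2.99] M [-0.06 -0.49 -0.02] w 0.0149
radius 0.1626 a_yaw 0.043 Fout 0.49 Falong(e away from hinge) 1.15 hinge moment from F -0.029 +Mz -0.048
t: 9.35
eef_pos: [0.5297, 0.1434, 0.3957]
ee_rot: [-3.141, 0.0, -1.797]
force: [1.5, 0.6, -3.4]
width: 0.0152
t 9.35 pos [0.5297 0.1434 0.3957] rpy [-3.1415e+00  1.0000e-04 -1.7967e+00] F [ 1.53  0.58 -3.41] M [-0.01 -0.51 -0.05] w 0.0152
radius 0.1626 a_yaw 0.038 Fout -0.9 Falong(e away from hinge) 1.36 hinge moment from F 0.199 +Mz 0.153
```

```bash
for i in 1; do python3 -m handwheel '[[0.04,0.07,0,0.005],[0,0,0,0],[0,0,0,0]]'; python3 st.py; done; python3 -m handwheel '[[0.04,0.07,0,0.005],[0,0,0,0],[0,0,0,0]]'; python3 st.py; python3 - <<'E'
from h import *
f=grab('scene','scene6')
cv2.imwrite('pics/z_scene6.png',cv2.resize(f['image'][150:270,330:480,::-1],None,fx=5,fy=5,interpolation=2))
E
```

```text
t: 9.65
eef_pos: [0.5301, 0.1441, 0.3957]
ee_rot: [-3.142, 0.0, -1.792]
force: [1.2, 0.7, -2.5]
width: 0.0151
t 9.65 pos [0.5301 0.1441 0.3957] rpy [-3.1415e+00  1.0000e-04 -1.7918e+00] F [ 1.16  0.72 -2.46] M [-0.06 -0.52 -0.03] w 0.0151
radius 0.1626 a_yaw 0.033 Fout -0.96 Falong(e away from hinge) 0.97 hinge moment from F 0.191 +Mz 0.16
t: 9.95
eef_pos: [0.5304, 0.1447, 0.3956]
ee_rot: [3.141, -0.0, -1.787]
force: [0.8, -0.5, -2.4]
width: 0.0152
t 9.95 pos [0.5304 0.1447 0.3956] rpy [ 3.1414e+00 -3.0000e-04 -1.7869e+00] F [ 0.81 -0.47 -2.38] M [-0.45 -0.46 -0.14] w 0.0152
radius 0.1626 a_yaw 0.028 Fout 0.28 Falong(e away from hinge) 0.89 hinge moment from F -0.008 +Mz -0.148
```

View pics/z_scene6.png

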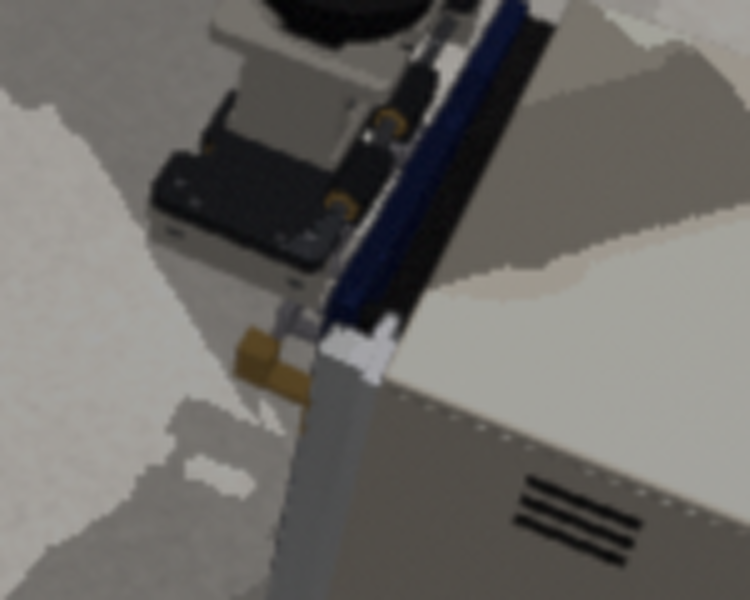

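Contact with the seal is starting (Mx has shifted). I'll press in small steps.

```bash
for i in 1; do python3 -m handwheel '[[0.02,0.07,0,0.003],[0,0,0,0],[0,0,0,0]]'; python3 st.py; done; python3 -m handwheel '[[0.02,0.07,0,0.003],[0,0,0,0],[0,0,0,0]]'; python3 st.py
```

```text
t: 10.3
eef_pos: [0.5306, 0.1451, 0.3956]
ee_rot: [3.141, -0.001, -1.784]
force: [1.8, -4.0, -2.0]
width: 0.0153
t 10.3 pos [0.5306 0.1451 0.3956] rpy [ 3.1414e+00 -7.0000e-04 -1.7839e+00] F [ 1.76 -3.99 -2.03] M [-1.49 -0.48 -0.15] w 0.0153
radius 0.1626 a_yaw 0.025 Fout 3.52 Falong(e away from hinge) 2.56 hinge moment from F -0.447 +Mz -0.594
t: 10.6
eef_pos: [0.5308, 0.1456, 0.3956]
ee_rot: [3.141, -0.001, -1.781]
force: [1.6, -6.4, -2.6]
width: 0.0152
t 10.6 pos [0.5308 0.1456 0.3956] rpy [ 3.1413e+00 -1.3000e-03 -1.7809e+00] F [ 1.58 -6.4  -2.61] M [-2.13 -0.63 -0.06] w 0.0152
radius 0.1625 a_yaw 0.023 Fout 5.93 Falong(e away from hinge) 2.88 hinge moment from F -0.812 +Mz -0.871
```

```bash
python3 -m handwheel '[[0.01,0.07,0,0.003],[0,0,0,0],[0,0,0,0]]'; python3 st.py;  python3 -m handwheel '[[0.01,0.05,0,0.002],[0,0,0,0],[0,0,0,0]]'; python3 st.py; python3 st.py
```

```text
t: 10.9
eef_pos: [0.5309, 0.146, 0.3956]
ee_rot: [3.141, -0.002, -1.778]
force: [1.7, -8.1, -1.8]
width: 0.015
t 10.9 pos [0.5309 0.146  0.3956] rpy [ 3.1414e+00 -2.0000e-03 -1.7780e+00] F [ 1.73 -8.14 -1.8 ] M [-2.77 -0.74 -0.08] w 0.015
radius 0.1625 a_yaw 0.02 Fout 7.61 Falong(e away from hinge) 3.36 hinge moment from F -1.055 +Mz -1.134
t: 11.2
eef_pos: [0.531, 0.1463, 0.3957]
ee_rot: [3.141, -0.002, -1.776]
force: [2.2, -8.5, -2.8]
width: 0.0151
t 11.2 pos [0.531  0.1463 0.3957] rpy [ 3.1414e+00 -2.4000e-03 -1.7762e+00] F [ 2.16 -8.45 -2.78] M [-3.11 -0.83 -0.12] w 0.0151
radius 0.1624 a_yaw 0.018 Fout 7.83 Falong(e away from hinge) 3.84 hinge moment from F -1.07 +Mz -1.187
t 11.2 pos [0.531  0.1463 0.3957] rpy [ 3.1414e+00 -2.4000e-03 -1.7762e+00] F [ 2.16 -8.45 -2.78] M [-3.11 -0.83 -0.12] w 0.0151
radius 0.1624 a_yaw 0.018 Fout 7.83 Falong(e away from hinge) 3.84 hinge moment from F -1.07 +Mz -1.187
```

```bash
python3 -m handwheel '[[-0.03,0.06,0,0.002],[0,0,0,0],[0,0,0,0]]'; python3 st.py; python3 -m handwheel '[[0,0,0,0]]' >/dev/null; python3 st.py;  python3 -m handwheel '[[0,0,0,0],[0,0,0,0]]'>/dev/null; python3 st.py
```

```text
t: 11.5
eef_pos: [0.531, 0.1466, 0.3959]
ee_rot: [-3.141, -0.003, -1.774]
force: [4.0, -10.7, -1.4]
width: 0.0148
t 11.5 pos [0.531  0.1466 0.3959] rpy [-3.1411e+00 -2.8000e-03 -1.7742e+00] F [  4.01 -10.67  -1.41] M [-3.86 -1.37 -0.13] w 0.0148
radius 0.1622 a_yaw 0.016 Fout 9.64 Falong(e away from hinge) 6.08 hinge moment from F -1.258 +Mz -1.384
t 11.6 pos [0.531  0.1466 0.3958] rpy [-3.1411e+00 -2.9000e-03 -1.7742e+00] F [  3.08 -10.26  -2.26] M [-3.89 -1.47 -0.12] w 0.0149
radius 0.1622 a_yaw 0.016 Fout 9.42 Falong(e away from hinge) 5.09 hinge moment from F -1.266 +Mz -1.387
t 11.8 pos [0.5309 0.1466 0.3958] rpy [-3.1412e+00 -2.9000e-03 -1.7742e+00] F [  3.58 -10.99  -2.95] M [-3.86 -1.35 -0.15] w 0.0153
radius 0.1622 a_yaw 0.016 Fout 10.04 Falong(e away from hinge) 5.73 hinge moment from F -1.336 +Mz -1.489
```

```bash
python3 -m handwheel '[[0.06,0.0,0,0],[0,0,0,0],[0,0,0,0]]'; python3 st.py; python3 -m handwheel '[[0,0,0,0]]' >/dev/null; python3 st.py; python3 - <<'E'
from h import *
f=grab('scene','scene7')
cv2.imwrite('pics/z_scene7.png',cv2.resize(f['image'][150:270,330:480,::-1],None,fx=5,fy=5,interpolation=2))
E
```

```text
t: 12.1
eef_pos: [0.5312, 0.1466, 0.3955]
ee_rot: [3.141, -0.003, -1.774]
force: [2.3, -9.5, -2.3]
width: 0.0153
t 12.1 pos [0.5312 0.1466 0.3955] rpy [ 3.141  -0.0032 -1.7744] F [ 2.26 -9.52 -2.3 ] M [-3.65 -0.77 -0.19] w 0.0153
radius 0.1625 a_yaw 0.016 Fout 8.87 Falong(e away from hinge) 4.14 hinge moment from F -1.221 +Mz -1.407
t 12.2 pos [0.5312 0.1466 0.3955] rpy [ 3.1410e+00 -3.1000e-03 -1.7744e+00] F [ 1.73 -9.98 -2.62] M [-3.65 -0.79 -0.11] w 0.0152
radius 0.1624 a_yaw 0.016 Fout 9.42 Falong(e away from hinge) 3.71 hinge moment from F -1.326 +Mz -1.437
```

View pics/z_scene7.png

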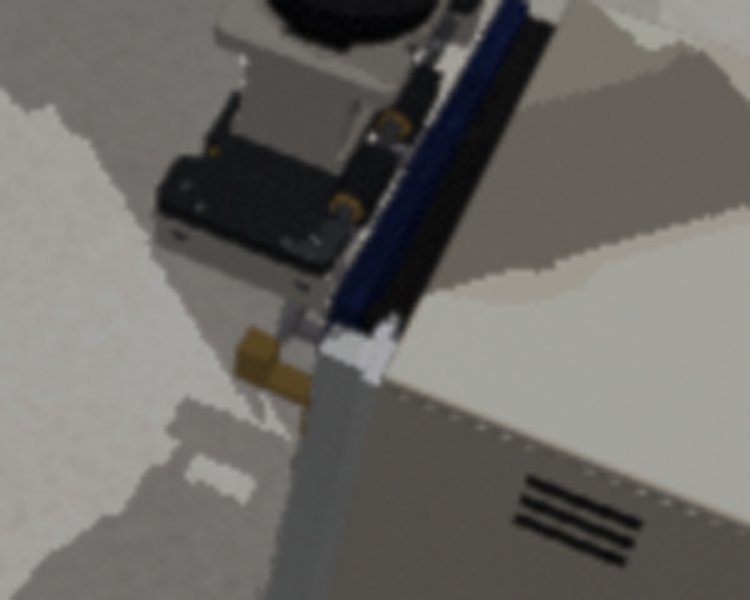

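```bash
python3 -m handwheel '[[0.04,0.02,-0.2,0],[0.04,0.0,-0.2,0],[0.03,0,-0.2,0],[0,0,0,0],[0,0,0,0]]'; python3 st.py; python3 -m handwheel '[[0,0,0,0]]' >/dev/null; python3 st.py
```

```text
t: 12.75
eef_pos: [0.5322, 0.1466, 0.39]
ee_rot: [3.141, -0.003, -1.774]
force: [-0.1, -11.0, 0.9]
width: 0.0151
t 12.75 pos [0.5322 0.1466 0.39  ] rpy [ 3.1409 -0.0034 -1.7742] F [ -0.05 -11.01   0.93] M [-3.75  0.2  -0.11] w 0.0151
radius 0.1633 a_yaw 0.016 Fout 10.79 Falong(e away from hinge) 2.17 hinge moment from F -1.615 +Mz -1.728
t 12.85 pos [0.5322 0.1466 0.39  ] rpy [ 3.1409 -0.0034 -1.7743] F [ 0.8  -9.96  2.06] M [-3.77  0.19 -0.18] w 0.015
radius 0.1633 a_yaw 0.016 Fout 9.59 Falong(e away from hinge) 2.79 hinge moment from F -1.4 +Mz -1.578
```

The moment is about 1.6. The Fz sign change fits the stem turning with friction in the pads. I'll keep lowering slowly.

```bash
python3 -m handwheel '[[0.01,0.0,-0.1,0],[0.01,0.0,-0.1,0],[0,0,0,0]]'; python3 st.py; python3 -m handwheel '[[0.01,0,-0.1,0],[0,0,0,0],[0,0,0,0]]' >/dev/null; python3 st.py;  python3 -m handwheel '[[0.01,0,-0.1,0],[0,0,0,0],[0,0,0,0]]' >/dev/null; python3 st.py
```

```text
t: 13.15
eef_pos: [0.5324, 0.1466, 0.388]
ee_rot: [3.141, -0.003, -1.774]
force: [0.6, -10.1, 1.0]
width: 0.015
t 13.15 pos [0.5324 0.1466 0.388 ] rpy [ 3.1409 -0.0034 -1.7742] F [  0.6  -10.14   0.98] M [-3.81  0.14 -0.14] w 0.015
radius 0.1635 a_yaw 0.016 Fout 9.81 Falong(e away from hinge) 2.64 hinge moment from F -1.443 +Mz -1.585
t 13.45 pos [0.5324 0.1466 0.387 ] rpy [ 3.1408 -0.0034 -1.7742] F [ -0.46 -10.19   0.73] M [-3.8   0.17 -0.1 ] w 0.015
radius 0.1635 a_yaw 0.016 Fout 10.08 Falong(e away from hinge) 1.61 hinge moment from F -1.528 +Mz -1.627
t 13.75 pos [0.5325 0.1466 0.3859] rpy [ 3.1408 -0.0035 -1.7742] F [ -0.43 -10.53   1.38] M [-3.79  0.21 -0.09] w 0.0152
radius 0.1636 a_yaw 0.016 Fout 10.4 Falong(e away from hinge) 1.71 hinge moment from F -1.576 +Mz -1.667
```

The bar is at about 0.074, below the striker top, with no extra Fz, so it is entering the slot. Lowering on to the stop pin.

```bash
python3 -m handwheel '[[0,0.0,-0.1,0],[0,0.0,-0.1,0],[0,0,0,0]]'>/dev/null; python3 st.py; python3 -m handwheel '[[0.0,0,-0.1,0],[0,0,0,0],[0,0,0,0]]' >/dev/null; python3 st.py;  python3 -m handwheel '[[0.0,0,-0.1,0],[0,0,0,0],[0,0,0,0]]' >/dev/null; python3 st.py;  python3 -m handwheel '[[0.0,0,-0.1,0],[0,0,0,0],[0,0,0,0]]' >/dev/null; python3 st.py
```

```text
t 14.05 pos [0.5326 0.1466 0.384 ] rpy [ 3.141  -0.0034 -1.7743] F [  0.85 -10.31   1.7 ] M [-3.83  0.1  -0.11] w 0.0151
radius 0.1637 a_yaw 0.016 Fout 9.92 Falong(e away from hinge) 2.91 hinge moment from F -1.452 +Mz -1.561
t 14.35 pos [0.5326 0.1466 0.3829] rpy [ 3.141  -0.0034 -1.7743] F [  0.02 -10.41   1.18] M [-3.89 -0.07 -0.11] w 0.0149
radius 0.1637 a_yaw 0.016 Fout 10.2 Falong(e away from hinge) 2.13 hinge moment from F -1.527 +Mz -1.636
t 14.65 pos [0.5327 0.1466 0.382 ] rpy [ 3.1411 -0.0033 -1.7743] F [  0.27 -11.57   0.86] M [-3.93 -0.14 -0.06] w 0.015
radius 0.1637 a_yaw 0.016 Fout 11.27 Falong(e away from hinge) 2.61 hinge moment from F -1.679 +Mz -1.738
t 14.95 pos [0.5326 0.1466 0.381 ] rpy [ 3.141  -0.0034 -1.7742] F [ -0.03 -11.06   0.46] M [-3.88 -0.06 -0.12] w 0.0156
radius 0.1637 a_yaw 0.016 Fout 10.84 Falong(e away from hinge) 2.2 hinge moment from F -1.626 +Mz -1.744
```

```bash
python3 -m handwheel '[[0,0,-0.05,0],[0,0,0,0],[0,0,0,0]]' >/dev/null; python3 st.py;  python3 -m handwheel '[[0.0,0,-0.05,0],[0,0,0,0],[0,0,0,0]]' >/dev/null; python3 st.py; python3 - <<'E'
from h import *
f=grab('scene','scene8')
cv2.imwrite('pics/z_scene8.png',cv2.resize(f['image'][150:270,330:480,::-1],None,fx=5,fy=5,interpolation=2))
grab('wrist','wrist8')
E
```

```text
t 15.25 pos [0.5326 0.1466 0.3808] rpy [ 3.1412 -0.0032 -1.7741] F [ -0.28 -10.89   2.96] M [-3.85  0.27 -0.13] w 0.0152
radius 0.1637 a_yaw 0.016 Fout 10.72 Falong(e away from hinge) 1.92 hinge moment from F -1.619 +Mz -1.747
t 15.55 pos [0.5326 0.1466 0.3807] rpy [-3.1416e+00 -3.0000e-03 -1.7740e+00] F [ -1.49 -10.97   6.44] M [-3.79  0.8  -0.12] w 0.0151
radius 0.1637 a_yaw 0.016 Fout 11.05 Falong(e away from hinge) 0.76 hinge moment from F -1.718 +Mz -1.838
```

View pics/z_scene8.png

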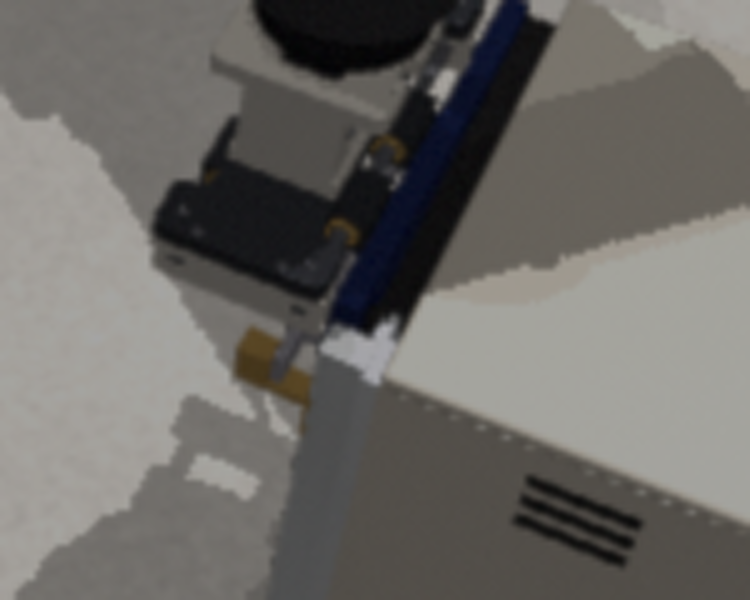

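View pics/wrist8.png

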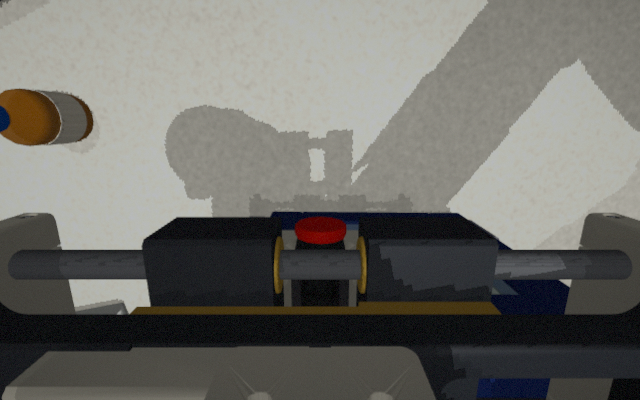

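The zoom shows the bar end at (285,365) behind the brass nose and level. Fz rising to +6 at z=0.3807 means it is on its stop. Next I'll ease the downforce and the press gradually so the bar takes up against the nose.

```bash
python3 -m handwheel '[[0,0,0.04,0],[-0.01,-0.03,0.02,0],[-0.01,-0.03,0,0],[0,0,0,0],[0,0,0,0]]' >/dev/null; python3 st.py;  python3 -m handwheel '[[-0.01,-0.03,0,0],[-0.01,-0.03,0,0],[0,0,0,0],[0,0,0,0]]' >/dev/null; python3 st.py
```

```text
t 16.15 pos [0.5325 0.1463 0.3808] rpy [ 3.1414e+00 -2.6000e-03 -1.7742e+00] F [ -0.05 -10.01   1.87] M [-3.4   0.16 -0.1 ] w 0.0149
radius 0.1637 a_yaw 0.016 Fout 9.81 Falong(e away from hinge) 1.98 hinge moment from F -1.471 +Mz -1.576
t 16.55 pos [0.5323 0.146  0.3808] rpy [ 3.1415e+00 -1.9000e-03 -1.7742e+00] F [-0.08 -8.26  2.18] M [-2.82  0.18 -0.15] w 0.0149
radius 0.1637 a_yaw 0.016 Fout 8.11 Falong(e away from hinge) 1.59 hinge moment from F -1.217 +Mz -1.366
```

```bash
python3 -m handwheel '[[-0.01,-0.03,0,0],[-0.01,-0.03,0,0],[-0.01,-0.03,0,0],[0,0,0,0],[0,0,0,0]]' >/dev/null; python3 st.py;  python3 -m handwheel '[[-0.01,-0.03,0,0],[-0.01,-0.03,0,0],[0,0,0,0],[0,0,0,0]]' >/dev/null; python3 st.py
```

```text
t 17.05 pos [0.5321 0.1455 0.3808] rpy [-3.1414e+00 -9.0000e-04 -1.7740e+00] F [-0.3  -6.25  1.52] M [-2.06  0.2  -0.17] w 0.0153
radius 0.1637 a_yaw 0.016 Fout 6.18 Falong(e away from hinge) 0.96 hinge moment from F -0.936 +Mz -1.108
t 17.45 pos [0.532  0.1453 0.3808] rpy [-3.1411 -0.     -1.7737] F [-0.85 -4.92  4.04] M [-1.74  0.44 -0.15] w 0.015
radius 0.1638 a_yaw 0.015 Fout 4.99 Falong(e away from hinge) 0.16 hinge moment from F -0.782 +Mz -0.935
```

```bash
python3 -m handwheel '[[-0.01,-0.03,0.02,0],[-0.01,-0.03,0,0],[-0.01,-0.03,0,0],[0,0,0,0],[0,0,0,0]]' >/dev/null; python3 st.py;  python3 -m handwheel '[[-0.01,-0.03,0,0],[-0.01,-0.03,0,0],[0,0,0,0],[0,0,0,0]]' >/dev/null; python3 st.py
```

```text
t 17.95 pos [0.5319 0.1451 0.3808] rpy [-3.1407e+00  1.2000e-03 -1.7735e+00] F [1.76 0.37 3.57] M [ 0.22 -0.08 -0.21] w 0.0153
radius 0.1638 a_yaw 0.015 Fout -0.72 Falong(e away from hinge) 1.65 hinge moment from F 0.184 +Mz -0.029
t 18.35 pos [0.5318 0.1448 0.3808] rpy [-3.1404e+00  2.1000e-03 -1.7734e+00] F [2.33 5.05 4.68] M [ 1.87 -0.3  -0.16] w 0.015
radius 0.1638 a_yaw 0.015 Fout -5.41 Falong(e away from hinge) 1.27 hinge moment from F 0.91 +Mz 0.745
```

The force fell quickly, so the bar is holding on the nose. I'll return to neutral and release gently.

```bash
python3 -m handwheel '[[0.0,0.03,0.02,0],[0,0.03,0,0],[0,0,0,0],[0,0,0,0]]' - 5 >/dev/null; python3 st.py;  python3 -m handwheel '[[0,0,0,0],[0,0,0,0],[0,0,0,0]]' - 3 >/dev/null; python3 st.py; python3 -m handwheel '[[0,0,0,0],[0,0,0,0],[0,0,0,0],[0,0,0,0],[0,0,0,0]]' 0.5 3 >/dev/null; python3 st.py;  python3 - <<'E'
from h import *
grab('wrist','wrist9')
f=grab('scene','scene9')
cv2.imwrite('pics/z_scene9.png',cv2.resize(f['image'][150:270,330:480,::-1],None,fx=5,fy=5,interpolation=2))
E
```

```text
t 18.75 pos [0.5319 0.1448 0.3808] rpy [-3.1406e+00  8.0000e-04 -1.7735e+00] F [4.37 4.32 1.79] M [ 1.3  -1.44  0.02] w 0.0155
radius 0.1638 a_yaw 0.015 Fout -5.11 Falong(e away from hinge) 3.41 hinge moment from F 0.955 +Mz 0.974
t 19.05 pos [0.5318 0.1448 0.3807] rpy [-3.1407e+00  8.0000e-04 -1.7736e+00] F [4.69 3.67 1.49] M [ 1.29 -1.4   0.02] w 0.0159
radius 0.1638 a_yaw 0.015 Fout -4.54 Falong(e away from hinge) 3.85 hinge moment from F 0.884 +Mz 0.902
t 19.55 pos [0.5313 0.1444 0.3805] rpy [ 3.1411e+00 -5.0000e-04 -1.7739e+00] F [-0.07  0.22 -0.51] M [0.06 0.05 0.  ] w 0.0428
radius 0.1635 a_yaw 0.015 Fout -0.2 Falong(e away from hinge) -0.12 hinge moment from F 0.027 +Mz 0.028
```

View pics/wrist9.png

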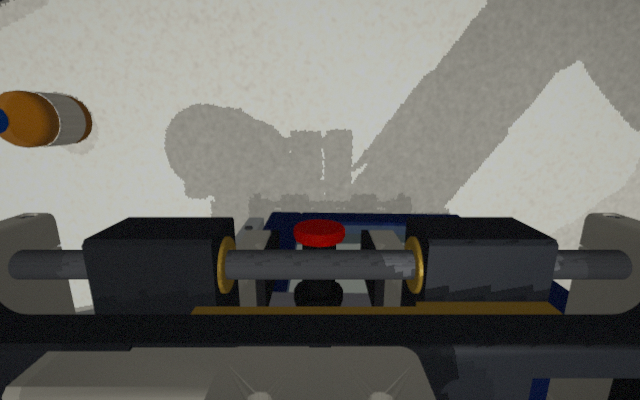

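View pics/z_scene9.png

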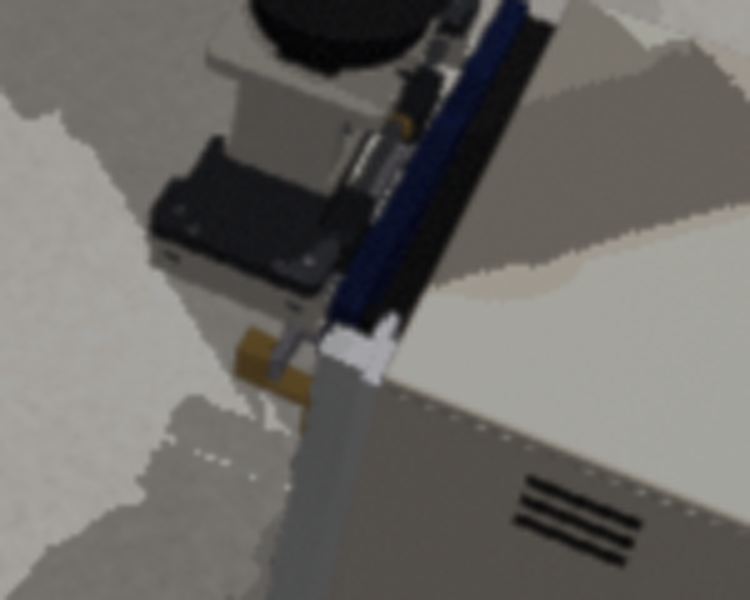

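The jaws are open and clear of the knob on both sides (wrist: fingers at x≈270 and 372, knob at 318). The bar is still in the catch and the force is zero. Going straight up and away.

```bash
python3 -m handwheel '[[0,0,0.5,0],[0,0,1,0],[0,0,1.5,0],[0,0,2,0],[0,0,2,0],[0,0,2,0],[0,0,2,0]]'; python3 -m handwheel '[[-0.5,-4,0,0],[-0.5,-4,0,0],[-0.5,-4,0,0],[-0.5,-4,0,0],[-0.5,-4,0,0],[-0.5,-4,0,0],[-0.5,-4,0,0],[0,0,0,0],[0,0,0,0]]';  python3 - <<'E'
from h import *
t=grab('top','top10')
f=grab('scene','scene10')
cv2.imwrite('pics/z_scene10.png',cv2.resize(f['image'][130:270,310:480,::-1],None,fx=4,fy=4,interpolation=2))
T0=load('top0')
Q=cab(cloud(t));hsv=cv2.cvtColor(t['image'],cv2.COLOR_RGB2HSV)
red=(hsv[...,1]>150)&((hsv[...,0]<6)|(hsv[...,0]>174))&(t['depth']>0)&(Q[...,2]>.2)&(Q[...,2]<.26)&(Q[...,0]<-.1)&(abs(Q[...,1])<.2)
print('red',Q[red].mean(0) if red.any() else None)
d=np.abs(t['image'].astype(int)-T0['image']).max(-1)
print(arm.get_state()['t'])
E
```

```text
t: 20.35
eef_pos: [0.5313, 0.1444, 0.4926]
ee_rot: [-3.141, 0.001, -1.774]
force: [-0.2, -0.4, -0.0]
width: 0.0439
t: 21.25
eef_pos: [0.4961, -0.1364, 0.4915]
ee_rot: [-3.141, 0.0, -1.776]
force: [-0.0, 1.3, 0.2]
width: 0.0435
red None
21.35
```

View pics/z_scene10.png

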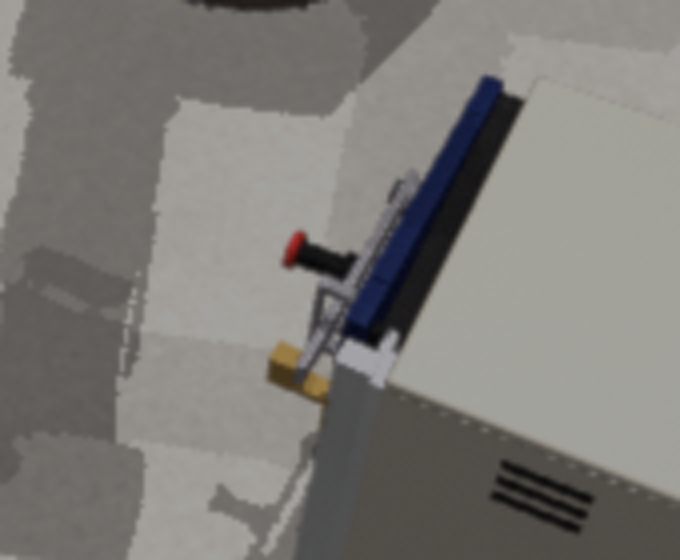

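View pics/top10.png

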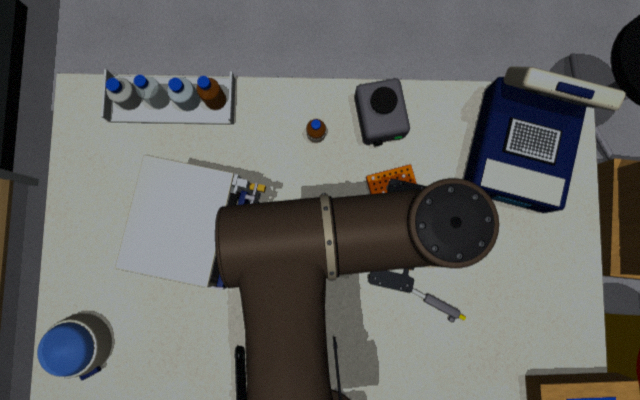

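The zoom shows the door shut and the bar end at (300,370), lying behind the brass nose. I'll check that the bar is level from depth, then hand in.

```bash
python3 - <<'E'
from h import *
f=load('scene10');P=cloud(f);Q=cab(P);hsv=cv2.cvtColor(f['image'],cv2.COLOR_RGB2HSV)
red=(hsv[...,1]>150)&((hsv[...,0]<6)|(hsv[...,0]>174))&(f['depth']>0)&(Q[...,2]>.19)&(Q[...,2]<.26)&(Q[...,0]<-.1)&(abs(Q[...,1])<.2)
r=Q[red];print('red',r.mean(0),'z',r[:,2].min(),r[:,2].max())
# bar near its end: grey points near striker y
for y in (-.12,-.115,-.11,-.105,-.1,-.09,-.06):
    m=(abs(Q[...,1]-y)<.004)&(Q[...,0]<-.125)&(Q[...,0]>-.16)&(hsv[...,1]<60)&(Q[...,2]>.19)&(Q[...,2]<.26)
    if m.sum(): print(y,m.sum(),'x',Q[m][:,0].min().round(3),Q[m][:,0].max().round(3),'ztop',np.sort(Q[m][:,2])[-3:].round(4))
b=cloud(load('scene0'));q0=cab(b)
m=(q0[...,2]>.19)
s0=load('scene0')['image'].astype(int);s1=f['image'].astype(int)
for n,(x0,x1,y0,y1) in dict(rack=(222,278,228,268),box=(183,240,165,210),reag=(295,322,295,332),beaker=(255,283,172,212)).items():
    print(n,np.abs(s1[y0:y1,x0:x1]-s0[y0:y1,x0:x1]).mean())
E
```

```text
red [-0.18225148 -0.04243278  0.22957697] z 0.22228716451417546 0.23445260246379507
-0.12 51 x -0.154 -0.125 ztop [0.247  0.2481 0.2481]
-0.115 50 x -0.159 -0.125 ztop [0.2481 0.2481 0.2487]
-0.11 23 x -0.149 -0.125 ztop [0.2485 0.2487 0.2496]
-0.105 19 x -0.149 -0.125 ztop [0.2485 0.2488 0.2504]
-0.1 13 x -0.15 -0.125 ztop [0.2319 0.247  0.248 ]
-0.09 20 x -0.149 -0.128 ztop [0.2493 0.251  0.2585]
-0.06 2 x -0.143 -0.142 ztop [0.2178 0.2202]
rack 18.255505952380954
box 11.631059129304743
reag 0.48882215548882213
beaker 6.646428571428571
```

View pics/scene10.png

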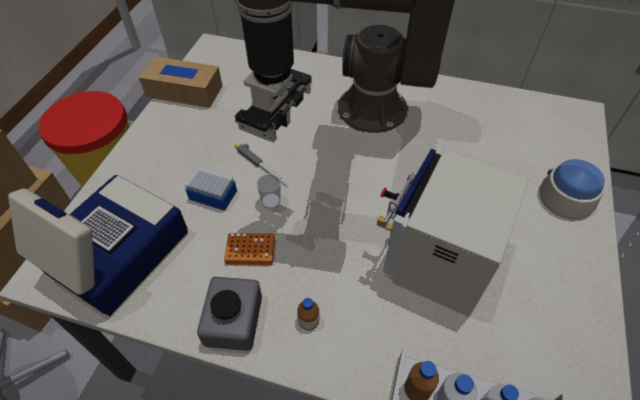

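The red disc's depth span (0.222 to 0.234) matches the start (0.221 to 0.235), so the bar is level. The loose objects look where they were, apart from shadows. Handing in.

```bash
python3 -c "
from station import arm
print(arm.job_done())"
```

```text
the job is handed in; nothing more can be done
None
```

The cabinet is latched and the job is handed in at about 21 s. No verdict was reported.

**What I did:** I pinched the knob and lifted the bar about 0.2 rad. I then swung the door in until it met the seal, and pressed to about 10–11 N at the knob (1.6–1.8 N m about the hinge). The bar went down behind the striker to its stop, I eased the press off until the bar held on the nose, then opened the jaws and withdrew upward.

**Last checks:**
- **Latch:** the final pictures show the door shut, with the bar behind the brass nose after release. The knob is back at its starting height, so the bar is level.
- **Other things:** the rack, tip box, beaker, bottle and pipette look where they were. I did not look inside the cabinet at the end.

**Departures and disagreements:**
- Just before release I backed off too far and pulled about 5 N outward on the latched bar. I measured no force on the striker directly. My correction moved the arm back but barely changed the reading, and the force only went to zero once the jaws opened.
- When the bar reached its stop pin I pushed down about 6 N for a moment.
- The cabinet position from the top view put the hinge about 6 mm from where the knob measurement put it. I used the knob-based value, and the door followed it with little side force.
- The yaw-based door angle read about 0.016 at the latch, where the striker position suggested about 0.04. I put this down to measuring error.

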